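# Open the double-latched first-aid box

## Task

Open the child-proof first-aid box on the desk: draw its bolt fully back towards you, lift the lid a little until the hidden catch stops it and let it rest there, then feel for the catch in the gap in front of the lid, push it aside to the left as far as it needs, and raise the lid until it stands open, about upright. Be gentle: do not pull hard on the lid while the catch holds it, do not jam the catch against its stop, and leave the other things on the desk where they are.

Things in the scene. Friction and masses are not known exactly. Their poses are not given: they have to be found in the camera images.
- case: White box fixed to the desk, 210 (x) x 300 (y) x 99 mm, with a wooden lid. Origin: centre of its underside, on the desk; x points from its front to its hinge side (away from the robot), y to its left, z up. Walls 5 mm; the front wall (x -105 to -100 mm) is only 72 mm high, the others 99 mm. Site axes on the case are parallel to these.
- gap_rim (a point): Middle of the outer top edge of the case's low front wall: case x -105, y 0, z 72 mm. The lid's skirt closes the opening above this wall when shut. As the lid rises its front swings back: at 0.26 rad its lip is at case x -82, z 124 mm, and closed fingers, tipped about 20 deg so that the hand leans away from the lid, fit in front of the lip above the wall and reach the catch's tab.
- catch_zone (a point): The hidden catch's steel tab stands upright just behind the wall, under the lid when shut: 8 mm thick (y), case x -99 to -79, z 72 to 98 mm. Its y differs each time and is not measured: at rest its centre lies up to 32 mm either side of this point (case -99, +32, 85 mm), to be found by feel. Nothing else stands above the wall from y -100 mm to the tab.
- bracket (a point): Middle of the top of the bolt's fixed bracket before the front wall: case x -148 to -106, y -135 to -105 mm, 112 mm high. CATCH ACTION: pushed to case +y at its -y face the tab slides, with 3 to 4 N of friction, 21 mm in y (and 11 mm to the front) to a hard stop, and stays where left. 14 mm or more in y frees the lid; less leaves it hooked. A push over 15 N damages it.
- lid (a joint): Angle of the lid, rad: 0 shut, grows as its front rises, stop at 1.6. Stiff hinge: the lid (about 0.4 kg) stays where left; raising takes 6 to 8 N at the handle. With the bolt drawn, the hidden catch stops it at about 0.26 (lip 52 mm above the front wall). More than 20 N of pull on the catch damages it.
- lid_hinge (a point): A point on the lid's hinge axis (along the case's y), low at the rear: case x +105, y 0, z 12.5 mm. Steel cheeks at both sides carry the lid.
- lid_lip (a point): Middle of the outer lower front edge of the lid: 210 mm in front of the hinge axis and 60 mm above it when shut. The lid is a board 10 mm thick and 310 mm wide (underside at case z 100.5 mm when shut) with a skirt 5 mm thick and 28 mm deep hanging along its front edge. Axes turn with the lid. Once free and partly raised, the lid can be pushed on upright at its front edge.
- lid_handle (a point): Centre of the wooden grip bar on top of the lid, 12 (x) x 60 (y) x 28 mm high; 175 mm in front of the hinge axis and 112 mm above it when shut. Its ends are clear, so it can also be pinched across its 60 mm. Axes turn with the lid (those of the case when shut).
- bolt (a joint): How far the steel bolt is drawn back, m: 0 to 0.004 at the start (over the lid's edge), 0.026 fully back. It slides towards the front (case -x) on the bracket, against about 3 N of friction, and stays.
- bolt_post (a point): Middle of the top of the bolt's upright steel thumb post, 14 (x) x 12 (y) x 28 mm high, standing on the bolt plate (24 mm wide, 6 mm thick). Case y -120 mm, top at z 146.5 mm. Moves with the bolt; axes as the case.
- mug_a: Pink mug, 76 mm wide, 85 mm high, left of the box; origin under its centre. Leave alone.
- mug_b: Pink mug, 76 mm wide, 85 mm high; origin under its centre. Leave alone.
- water: Water bottle, 62 mm wide, 200 mm high, right of the box; origin under its centre. Leave alone.
- remote: White remote control, 150 x 45 x 18 mm, lying before the box; origin under its centre. Leave alone.
- dish: Small white dish, 75 x 105 x 24 mm; origin under its centre. Leave alone.
- tissues: White tissue box with wooden top, 130 x 240 x 107 mm; origin under its centre. Leave alone.
- kettle: White kettle, 160 mm wide, 220 mm high; origin under its centre. Leave alone.

How it is judged:
On the way, in this order (a step that is already met when the one before it is completed fails the run):
1. the bolt is drawn back, the lid still shut (value of joint bolt above 0.018 m and value of joint lid below 0.06 rad), for 0.1 s.
2. the lid is lifted a little, held by the catch, and rests there (value of joint lid between 0.17 and 0.32 rad and value of joint bolt above 0.018 m), for 0.3 s.
At the end, for the whole second after the job is handed in: The lid stands open at more than 1.25 rad (72 degrees) and at rest, the bolt is still drawn back by more than 18 mm (value of joint lid above 1.25 rad and velocity of joint lid between -0.05 and 0.05 rad/s and value of joint bolt above 0.018 m); the robot touches nothing.
It fails at once if the catch's tab is pushed with more than 15 N (contact force between the fingers and catch_c0 above 15 N).
It fails at once if the lid is pulled against the catch with more than 20 N (contact force between lid_c3 and catch_c1 above 20 N).
It fails at once if another thing on the desk is moved by more than 30 mm (distance of any of mug_a, mug_b, water, remote, dish, tissues, kettle from where it was at the start of the episode above 0.03 m).
It also fails if it takes over 72 s, if anything falls off the work surface, if the arm or the gripper's body presses on something with over 40 N, if the wrist force passes 120 N, or if a joint passes its speed limit or range.

## Robot

A 6-joint arm with a two-finger parallel gripper is mounted at the origin on the work surface. World frame = base frame: x ahead of the robot, y to its left, z up, the work surface at z = 0. Lengths are in m, angles in rad, forces in N, time in s.
With the tool pointing down it reaches from about 0.35 to 0.85 m from the base axis. Payload 8.1 kg.
Tool frame: the origin (TCP) lies midway between the tips of the shut fingers; the grasp point (between the pads) lies 19 mm behind it; z points along the fingers, y is the line along which they close (so a half turn about z gives the same grasp; the last joint's range is limited). The gripper opens to 93 mm and grips with 3 to 60 N. Pads are 15 mm wide; open, the fingers measure 128 mm over their backs; the gripper's body (75 mm by 188 mm) begins 65 mm behind the grasp point.
Start: joints at [1.257, 0.13, 1.488, -0, 1.523, -0.085], TCP at [0.136, 0.584, 0.219] pointing down, gripper open.
Joint ranges: [-2.96, 2.96], [-0.89, 2.26], [0.02, 2.5], [-1.34, 4.48], [0, 2.73], [-2.66, 2.66]. Speed limits (rad/s): [2.39, 2.39, 2.79, 3.14, 3.14, 3.14].

## Interface

Orientations are given as a rotation vector (axis times angle).
In Python, from plant import read_state, read_camera, camera_model, close_job gives the robot as it stands. The module is installed in compiled form; this text tells all that it offers.
- The arm moves only by the tool carry_out, never from a script. Its argument "moves" is a list of rows, each an object of numbers: "jaw": the finger opening in m, from 0 to 0.093; "dx", "dy", "dz": the shift along the tool's x, y, z in m; "yaw": the turn about the tool's z in rad. In form: [{"jaw": .., "dx": .., "dy": .., "dz": .., "yaw": ..}, ...]. A call has 1 to 8 rows; each row shifts and turns the commanded pose from where the row before left it, along the tool's axes as they then stand; what a row does not reach is not made up. A row lasts 1/8 s, in which the tool goes at most 62.5 mm and 10.7 degrees, less where a joint would pass 70% of its speed; a pose out of reach is approached as far as the arm can. A call is refused whole if a number of a shift passes 0.0625 or a number of a turn 0.188, either way. A call with a gripper value outside its range is refused whole. The fingers move at their own pace and stop on an object; "grip_force" is the grip in N (left out, the last holds). Time passes only in rows, so rows that do not move let the fingers close. It gives the time, the measured TCP pose, the force, the opening and the grip force at its end, in the units of the state.
- read_state(): the state, without advancing time (a new reading comes with each control period).
- read_camera(name): name is "scene" or "top" or "wrist"; returns the picture (480x640x3 uint8, red, green, blue); there is no depth.
- camera_model(name): a dict with "camera_matrix" (3x3 intrinsics, pixels), "view" (4x4, takes a point from world to camera coordinates). Camera axes: x right, y up, looking along -z (the intrinsics and any distortion apply to the point x, -y, -z); pixel columns grow to the right and rows downward; lengths in m; the calibration is good to about 2 mm. A picture is of the moment at which its call begins: read the wrist's pose just before it. camera_model takes no time and is no camera call; for the wrist camera it gives the pose at the moment of the call.
- close_job(): hands the job in; it is judged then, once.
The state is a dict: "t": time; "q": joint angles; "dq": joint speeds; "joint_torque": joint torques, N m; "tool_pos": TCP position; "orientation": TCP orientation; "force": force on the tool from outside, world axes, zero at the start; "wrist_torque": the same for the moment, N m; "opening": finger opening in m; "gripper_force": force on a finger pad.
Only numpy, scipy, OpenCV 4.12 (cv2) and the standard library are available. Lean on these libraries where they do the work, as an engineer would, in place of code of your own. Each camera call takes 0.05 s, during which the arm holds its last target. There are 200 camera calls.

## Working session

There is one attempt and no reset: what is moved stays moved. The work goes in short steps, Python scripts to look and compute and a tool call to move; the robot and the scene stay as the last step left them, time stands still between calls to the robot, and variables do not carry over. Pictures are saved under pics/ and viewed, at most 10 in all, crops included, and the job is handed in when it is done.

Besides the shell and the picture viewer there is one more tool, called after "Call:" as a command line: name --argument value ..., lists and objects as JSON in quotes. carry_out: Moves the arm, as the interface text tells. Its arguments: {"type":"object","properties":{"moves":{"type":"array","items":{"type":"object","properties":{"jaw":{"type":"number"},"dx":{"type":"number"},"dy":{"type":"number"},"dz":{"type":"number"},"yaw":{"type":"number"}}}},"grip_force":{"type":"number"}},"required":["moves"]}

```bash
mkdir -p pics; ls
python3 - <<'E'
from plant import *
import cv2,numpy as np
s=read_state();print({k:np.round(v,3).tolist() for k,v in s.items()})
for n in ("scene","top"):
    im=read_camera(n);cv2.imwrite(f"pics/{n}0.png",im[:,:,::-1])
    m=camera_model(n);print(n,{k:(np.round(v,3).tolist() if not isinstance(v,str) else v) for k,v in m.items()})
E
```

```text
pics
{'t': 0.0, 'q': [1.257, 0.131, 1.489, -0.0, 1.523, -0.085], 'dq': [0.0, 0.0, 0.002, -0.001, 0.002, -0.0], 'joint_torque': [0.001, -55.985, -49.176, 0.077, 0.036, -0.0], 'tool_pos': [0.136, 0.584, 0.218], 'orientation': [-0.359, -3.121, 0.003], 'force': [0.18, -0.617, -0.002], 'wrist_torque': [-0.023, -0.066, -0.008], 'gripper_force': 0.0, 'opening': 0.093}
scene {'camera_matrix': [[549.958, 0.0, 319.668], [0.0, 549.958, 248.743], [0.0, 0.0, 1.0]], 'view': [[-0.034, 0.999, -0.002, -0.004], [-0.842, -0.028, 0.539, 0.404], [0.538, 0.02, 0.843, -1.88], [0.0, 0.0, 0.0, 1.0]]}
top {'camera_matrix': [[601.945, 0.0, 324.216], [0.0, 601.945, 242.506], [0.0, 0.0, 1.0]], 'view': [[0.022, -1.0, 0.015, -0.017], [0.987, 0.024, 0.158, -0.532], [-0.159, 0.012, 0.987, -1.659], [0.0, 0.0, 0.0, 1.0]]}
```

View pics/top0.png

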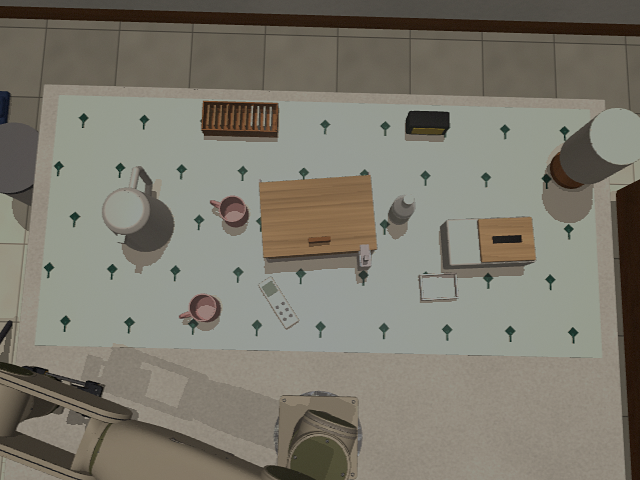

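View pics/scene0.png

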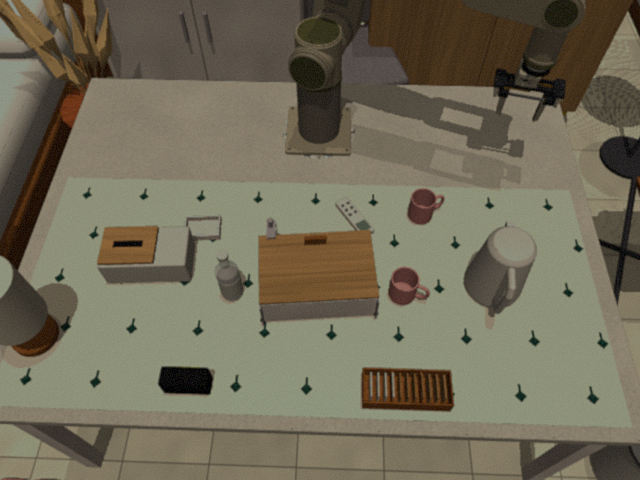

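Run:
```python
import cv2,numpy as np
a=cv2.imread("pics/top0.png")[165:275,250:390];b=cv2.imread("pics/scene0.png")[205:325,240:390]
a=cv2.resize(a,(0,0),fx=4,fy=4,interpolation=cv2.INTER_CUBIC);b=cv2.resize(b,(0,0),fx=4,fy=4,interpolation=cv2.INTER_CUBIC)
cv2.imwrite("pics/a.png",a);cv2.imwrite("pics/b.png",b)
```

```text
(no output)
```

View pics/a.png

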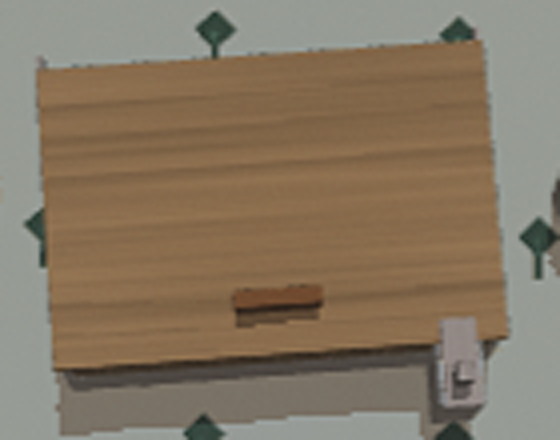

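View pics/b.png

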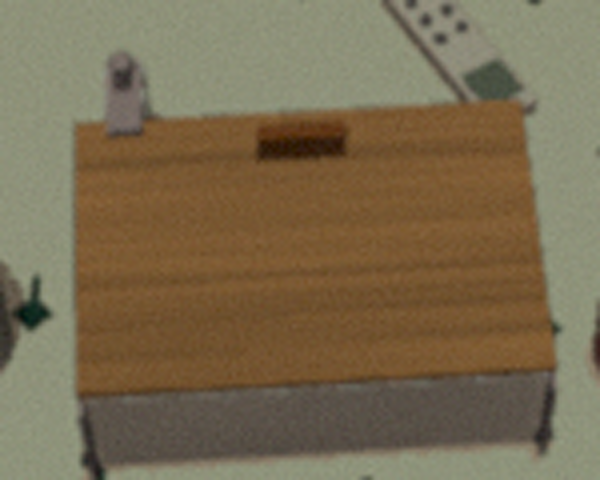

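```bash
cat > h.py <<'E'
from plant import *
import cv2,numpy as np
from scipy.spatial.transform import Rotation as R
from scipy.optimize import least_squares
np.set_printoptions(precision=4,suppress=True)
def proj(m,P):
    c=(m["view"]@np.r_[P,1])[:3]; p=np.array(m["camera_matrix"])@(c*[1,-1,-1]); return p[:2]/p[2]
def c2w(pose,p):
    x,y,a=pose; c,s=np.cos(a),np.sin(a); p=np.asarray(p,float)
    return np.array([x+c*p[0]-s*p[1],y+s*p[0]+c*p[1],p[2]])
def w2c(pose,w):
    x,y,a=pose; c,s=np.cos(a),np.sin(a); d=np.asarray(w)-[x,y,0]
    return np.array([c*d[0]+s*d[1],-s*d[0]+c*d[1],d[2]])
E
python3 - <<'E'
from h import *
M={n:camera_model(n) for n in("top","scene")}
Z=.1105
O=[("top",(.105,.155,Z),(259.5,182.5)),("top",(.105,-.155,Z),(370.75,175.5)),("top",(-.105,-.155,Z),(377,249.5)),("top",(-.105,.155,Z),(263.5,257.5)),
("top",(-.070,0,.1385),(319.5,239.3)),
("scene",(-.105,-.155,Z),(258.75,235.75)),("scene",(-.105,.155,Z),(370.5,230.25)),("scene",(.105,.155,Z),(378.25,297.5)),("scene",(.105,-.155,Z),(260,303.75))]
f=lambda p:np.concatenate([proj(M[n],c2w(p,P))-u for n,P,u in O])
for sel in ("top","scene",""):
    g=lambda p:np.concatenate([proj(M[n],c2w(p,P))-u for n,P,u in O if sel in n])
    r=least_squares(g,[.6,0,0]);print(sel,r.x,np.round(r.fun.reshape(-1,2),1).tolist())
p=r.x
for b in(0,.004): print(proj(M["top"],c2w(p,(-.121-b,-.12,.1465))),proj(M["scene"],c2w(p,(-.121-b,-.12,.1465))))
# bolt post top pixel top: crop(463,367)
# post case x from pixels
for n,u in(("top",(250+463/4,165+367/4)),("scene",(240+122/4,205+60/4))):
    q=least_squares(lambda v:proj(M[n],c2w(p,(v[0],v[1],.1465)))-u,[-.12,-.12]);print(n,"post case",q.x)
E
```

```text
top [0.5948 0.0154 0.0926] [[-0.5, -0.3], [0.3, -0.5], [0.5, 0.5], [-0.4, 0.2], [0.1, 0.1]]
scene [0.6023 0.0179 0.0932] [[-0.1, -0.1], [0.2, -0.2], [1.4, -0.1], [-1.4, 0.2]]
 [0.5978 0.0165 0.0932] [[-0.9, -1.3], [-0.1, -1.6], [0.1, -0.7], [-0.7, -0.9], [-0.2, -1.0], [-0.5, -1.5], [-0.3, -1.6], [0.8, -1.7], [-1.8, -1.5]]
[365.8443 253.6989] [269.9168 221.3449]
[365.9678 255.1927] [269.9018 220.1495]
top post case [-0.1291 -0.1191]
scene post case [-0.1254 -0.1184]
```

Call:
carry_out --moves '[{"jaw":0,"dz":-0.04,"yaw":-0.16},{"dz":-0.05,"yaw":-0.16},{"dx":-0.025,"dy":-0.055},{"dx":-0.025,"dy":-0.055},{"dx":-0.025,"dy":-0.055},{"dx":-0.025,"dy":-0.055},{"dx":-0.025,"dy":-0.055},{"dx":-0.025,"dy":-0.055}]'

```text
invalid input at $.moves[0]: expected keys jaw, dx, dy, dz, yaw
```

Call:
carry_out --moves '[{"dx":-0.025,"dy":-0.055},{"dx":-0.025,"dy":-0.055},{"dx":-0.025,"dy":-0.055},{"dx":-0.025,"dy":-0.055},{"dx":-0.01,"dy":-0.055},{"dy":-0.055},{"dy":0},{"dy":0}]'

```text
invalid input at $.moves[0]: expected keys jaw, dx, dy, dz, yaw
```

Run:
```python
from h import *
s=read_state();m=camera_model("wrist");im=read_camera("wrist")
cv2.imwrite("pics/w1.png",im[:,:,::-1]);np.savez("w1.npz",K=m["camera_matrix"],V=m["view"])
p=(.5978,.0165,.0932)
Rm=R.from_rotvec(s["orientation"]).as_matrix()
print(s["t"],s["tool_pos"],Rm,w2c(p,s["tool_pos"]),s["force"],s["opening"],m)
for P in((-.105,-.155,.1105),(-.105,.155,.1105),(-.07,0,.1385),(-.127,-.12,.1465)):print(P,proj(m,c2w(p,P)))
```

```text
0.1 [0.1359 0.5839 0.2177] [[-0.9739  0.2268 -0.0006]
 [ 0.2268  0.9739 -0.0015]
 [ 0.0002 -0.0016 -1.    ]] [-0.4071  0.6079  0.2177] [-0.2026 -0.7513 -0.3848] 0.09314189112940095 {'camera_matrix': array([[345.1055,   0.    , 316.9531],
       [  0.    , 345.1055, 243.9015],
       [  0.    ,   0.    ,   1.    ]]), 'view': array([[ 0.2267,  0.974 , -0.0027, -0.5983],
       [-0.9432,  0.2189, -0.25  ,  0.0301],
       [-0.2429,  0.0592,  0.9683, -0.3903],
       [ 0.    ,  0.    ,  0.    ,  1.    ]])}
(-0.105, -0.155, 0.1105) [-204.2259  666.5416]
(-0.105, 0.155, 0.1105) [ 22.1766 610.0909]
(-0.07, 0, 0.1385) [-104.8903  693.807 ]
(-0.127, -0.12, 0.1465) [-240.0484  694.9313]
```

View pics/w1.png

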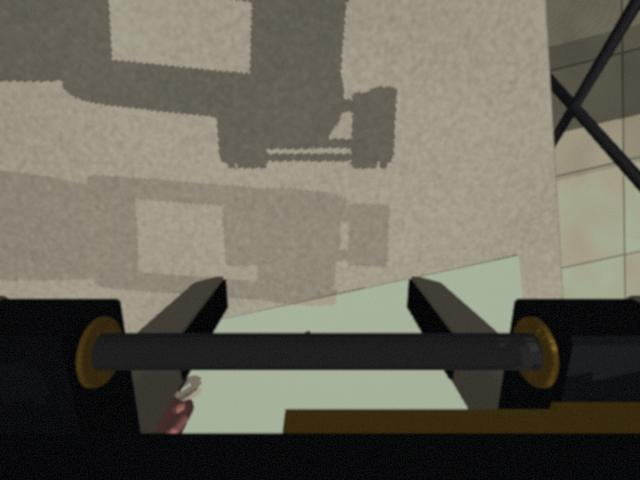

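Call:
carry_out --moves '[{"jaw":0.0,"dx":0,"dy":0,"dz":-0.05,"yaw":-0.16},{"jaw":0.0,"dx":0,"dy":0,"dz":-0.05,"yaw":-0.16},{"jaw":0.0,"dx":-0.025,"dy":-0.055,"dz":0,"yaw":0},{"jaw":0.0,"dx":-0.025,"dy":-0.055,"dz":0,"yaw":0},{"jaw":0.0,"dx":-0.025,"dy":-0.055,"dz":0,"yaw":0},{"jaw":0.0,"dx":-0.025,"dy":-0.055,"dz":0,"yaw":0},{"jaw":0.0,"dx":-0.025,"dy":-0.055,"dz":0,"yaw":0},{"jaw":0.0,"dx":-0.025,"dy":-0.055,"dz":0,"yaw":0}]'

```text
t: 1.15
tool_pos: [0.3159, 0.2676, 0.3185]
orientation: [-0.144, 3.138, -0.0]
force: [1.3, 0.5, -0.6]
opening: 0.0177
gripper_force: 0.0
```

Call:
carry_out --moves '[{"jaw":0.0,"dx":-0.025,"dy":-0.055,"dz":0,"yaw":0},{"jaw":0.0,"dx":-0.025,"dy":-0.055,"dz":0,"yaw":0},{"jaw":0.0,"dx":-0.025,"dy":-0.055,"dz":0,"yaw":0},{"jaw":0.0,"dx":-0.025,"dy":-0.055,"dz":0,"yaw":0},{"jaw":0.0,"dx":-0.025,"dy":-0.055,"dz":0,"yaw":0},{"jaw":0.0,"dx":-0.025,"dy":-0.055,"dz":0,"yaw":0},{"jaw":0.0,"dx":0,"dy":0,"dz":0,"yaw":0}]'

```text
t: 2.02
tool_pos: [0.4955, -0.049, 0.3172]
orientation: [0.135, -3.136, 0.0]
force: [0.2, 1.0, 0.2]
opening: 0.0009
gripper_force: 0.0
```

```bash
cat > look.py <<'E'
from h import *
import sys
s=read_state();m=camera_model("wrist");im=read_camera("wrist")
n=sys.argv[1];cv2.imwrite(f"pics/{n}.png",im[:,:,::-1]);np.savez(n+".npz",K=m["camera_matrix"],V=m["view"])
p=(.5978,.0165,.0932)
Rm=R.from_rotvec(s["orientation"]).as_matrix()
print(s["t"],s["tool_pos"],Rm,np.array(s["q"]),w2c(p,s["tool_pos"]),s["force"],s["opening"])
for P in((-.105,-.155,.1105),(-.105,.155,.1105),(-.07,0,.1385),(-.127,-.12,.1465)):print(P,proj(m,c2w(p,P)))
E
python3 look.py w1
```

```text
2.025 [ 0.4955 -0.049   0.3172] [[-0.9963 -0.0861 -0.0025]
 [-0.0861  0.9963 -0.0003]
 [ 0.0025 -0.0001 -1.    ]] [-0.201  -0.1646  1.6023 -0.0008  1.7064 -1.8582] [-0.108  -0.0557  0.3172] [0.2439 1.0435 0.2417] 0.000917337730886041
(-0.105, -0.155, 0.1105) [227.5239 223.2663]
(-0.105, 0.155, 0.1105) [510.0592 221.4111]
(-0.07, 0, 0.1385) [371.4816 260.346 ]
(-0.127, -0.12, 0.1465) [252.3095 207.9332]
```

View pics/w1.png

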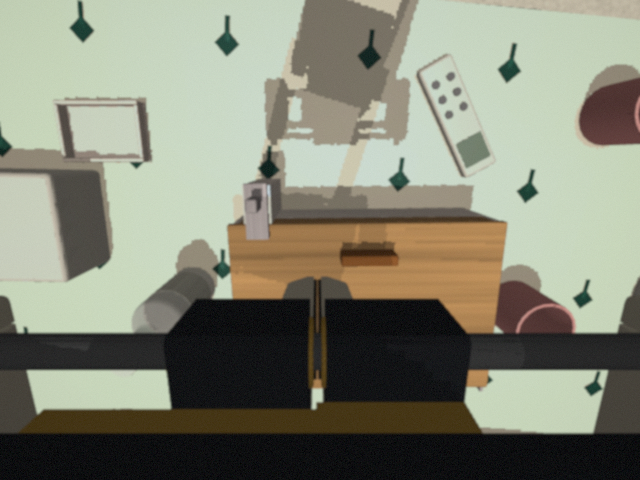

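Run:
```python
import cv2,numpy as np
a=cv2.imread("pics/w1.png")
f=lambda x,y,w,h,s:cv2.resize(a[y:y+h,x:x+w],(0,0),fx=s,fy=s,interpolation=cv2.INTER_CUBIC)
o=np.zeros((580,800,3),np.uint8)
A=f(220,170,60,80,7);o[:560,:420]=A          # bolt + left corner
B=f(330,240,75,30,5);o[:150,425:800]=B        # handle
C=f(470,205,50,40,7);o[160:440,430:780]=C     # right corner
cv2.imwrite("pics/w1c.png",o)
```

```text
(no output)
```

View pics/w1c.png

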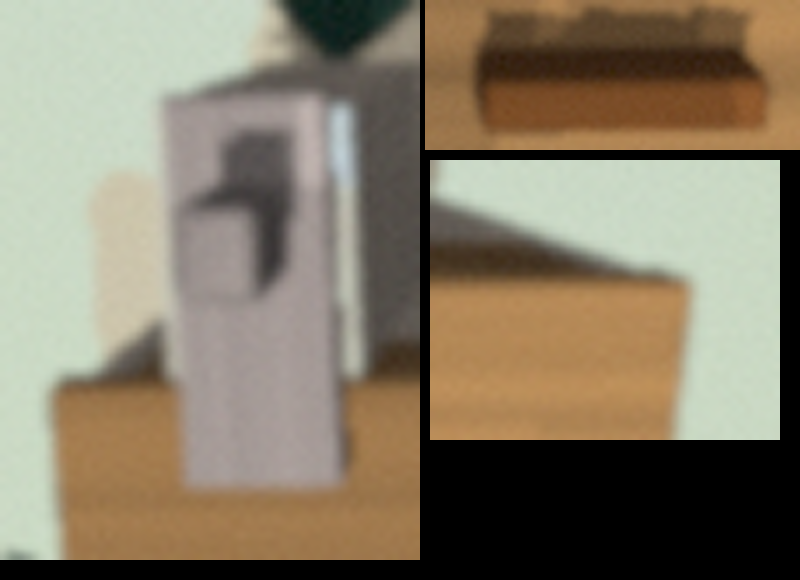

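Run:
```python
from h import *
d=np.load("w1.npz");m=dict(camera_matrix=d["K"],view=d["V"])
O=[((-.105,-.155,.1105),(227.9,224.7)),((-.105,.155,.1105),(507.1,222.6)),((-.07,0,.1385),(370.3,260.8))]
r=least_squares(lambda p:np.concatenate([proj(m,c2w(p,P))-u for P,u in O]),[.598,.0165,.093]);print(r.x,r.fun)
for p in (r.x,(.5978,.0165,.0932)):
  q=least_squares(lambda v:proj(m,c2w(p,(v[0],v[1],.1465)))-(251.3,205.9),[-.12,-.12]);print(q.x,c2w(p,[*q.x,0]), w2c(p,read_state()["tool_pos"]))
```

```text
[0.5992 0.0154 0.0938] [-1.4985 -0.2305  1.608  -0.1548 -0.1092  0.6892]
[-0.1303 -0.1195] [ 0.4806 -0.1159  0.    ] [-0.1096 -0.0524  0.3176]
[-0.129  -0.1209] [ 0.4806 -0.1159  0.    ] [-0.1084 -0.0537  0.3176]
```

Call:
carry_out --moves '[{"jaw":0.0,"dx":-0.005,"dy":-0.035,"dz":0.02,"yaw":-0.007},{"jaw":0.0,"dx":-0.005,"dy":-0.032,"dz":0.04,"yaw":0},{"jaw":0.0,"dx":0,"dy":0,"dz":0.05,"yaw":0},{"jaw":0.0,"dx":0,"dy":0,"dz":0.04,"yaw":0},{"jaw":0.0,"dx":0,"dy":0,"dz":0.025,"yaw":0},{"jaw":0.0,"dx":0,"dy":0,"dz":0.013,"yaw":0},{"jaw":0.0,"dx":0,"dy":0,"dz":0,"yaw":0},{"jaw":0.0,"dx":0,"dy":0,"dz":0,"yaw":0}]'

```text
t: 3.08
tool_pos: [0.5121, -0.1112, 0.1322]
orientation: [-0.155, 3.136, -0.001]
force: [-0.7, -1.0, 0.4]
opening: 0.0
gripper_force: 0.0
```

```bash
cat > st.py <<'E'
from h import *
P=(.599,.0155,.0935)
s=read_state();Rm=R.from_rotvec(s["orientation"]).as_matrix()
print("t",s["t"],"case",w2c(P,s["tool_pos"])*1000,"yaw err",np.arctan2(-Rm[0,1],Rm[1,1])-P[2],"F case",R.from_euler("z",-P[2]).apply(s["force"]),"open",s["opening"],s["gripper_force"])
E
python3 st.py
```

```text
t 3.075 case [ -98.3201 -118.0768  132.2444] yaw err 0.005210970976397208 F case [-0.7455 -0.9575  0.3934] open 4.6990978266267807e-05 0.0
```

Call:
carry_out --moves '[{"jaw":0.0,"dx":0.005,"dy":0,"dz":0.002,"yaw":0},{"jaw":0.0,"dx":0.005,"dy":0,"dz":0,"yaw":0},{"jaw":0.0,"dx":0.003,"dy":0,"dz":0,"yaw":0},{"jaw":0.0,"dx":0.003,"dy":0,"dz":0,"yaw":0},{"jaw":0.0,"dx":0.0,"dy":0,"dz":0,"yaw":0}]'

```text
t: 3.7
tool_pos: [0.4953, -0.113, 0.1288]
orientation: [-0.154, 3.137, -0.0]
force: [0.5, -0.4, 0.9]
opening: 0.0003
gripper_force: 0.2
```

Call:
carry_out --moves '[{"jaw":0.0,"dx":0.002,"dy":0,"dz":0,"yaw":0},{"jaw":0.0,"dx":0.002,"dy":0,"dz":0,"yaw":0},{"jaw":0.0,"dx":0.0,"dy":0,"dz":0,"yaw":0}]'

```text
t: 4.08
tool_pos: [0.4914, -0.1133, 0.1288]
orientation: [-0.154, 3.137, -0.0]
force: [2.0, 0.8, 0.7]
opening: 0.0006
gripper_force: 1.1
```

Call:
carry_out --moves '[{"jaw":0.0,"dx":0.002,"dy":0,"dz":0,"yaw":0},{"jaw":0.0,"dx":0.002,"dy":0,"dz":0,"yaw":0},{"jaw":0.0,"dx":0.0,"dy":0,"dz":0,"yaw":0}]'

```text
t: 4.45
tool_pos: [0.4872, -0.1137, 0.1288]
orientation: [0.154, -3.138, 0.0]
force: [1.6, -0.9, 1.1]
opening: -0.0001
gripper_force: 1.0
```

```bash
python3 st.py
```

```text
t 4.45 case [-123.3839 -118.2364  128.7781] yaw err 0.004609419043369145 F case [ 1.5248 -1.0769  1.073 ] open -6.93945338167154e-05 0.9678705409169197
```

Call:
carry_out --moves '[{"jaw":0.0,"dx":0.003,"dy":0,"dz":0,"yaw":0},{"jaw":0.0,"dx":0.003,"dy":0,"dz":0,"yaw":0},{"jaw":0.0,"dx":0.002,"dy":0,"dz":0,"yaw":0}]'

```text
t: 4.82
tool_pos: [0.4792, -0.1145, 0.1288]
orientation: [-0.154, 3.138, -0.0]
force: [2.6, -0.6, 1.5]
opening: 0.0007
gripper_force: 1.5
```

Call:
carry_out --moves '[{"jaw":0.0,"dx":0.002,"dy":0,"dz":0,"yaw":0},{"jaw":0.0,"dx":0.002,"dy":0,"dz":0,"yaw":0},{"jaw":0.0,"dx":0.002,"dy":0,"dz":0,"yaw":0}]'

```text
t: 5.2
tool_pos: [0.4734, -0.1151, 0.1288]
orientation: [-0.154, 3.138, -0.0]
force: [3.2, -0.3, 1.7]
opening: 0.0005
gripper_force: 1.5
```

Call:
carry_out --moves '[{"jaw":0.0,"dx":0.002,"dy":0,"dz":0,"yaw":0},{"jaw":0.0,"dx":0.001,"dy":0,"dz":0,"yaw":0},{"jaw":0.0,"dx":0.001,"dy":0,"dz":0,"yaw":0}]'

```text
t: 5.58
tool_pos: [0.4703, -0.1153, 0.1287]
orientation: [-0.154, 3.136, 0.0]
force: [9.6, 0.7, -1.5]
opening: 0.0008
gripper_force: 5.3
```

```bash
python3 st.py
```

```text
t 5.575 case [-140.3983 -118.2412  128.7227] yaw err 0.004686752639384978 F case [ 9.6126 -0.2249 -1.5085] open 0.0008383260192075886 5.254794582724571
```

Call:
carry_out --moves '[{"jaw":0.0,"dx":-0.006,"dy":0,"dz":0,"yaw":0.005},{"jaw":0.0,"dx":0,"dy":0,"dz":-0.05,"yaw":0},{"jaw":0.09,"dx":-0.02,"dy":0.04,"dz":-0.02,"yaw":0},{"jaw":0.09,"dx":-0.024,"dy":0.04,"dz":0,"yaw":0},{"jaw":0.09,"dx":-0.02,"dy":0.038,"dz":0,"yaw":0},{"jaw":0.09,"dx":0,"dy":0,"dz":0,"yaw":0},{"jaw":0.09,"dx":0,"dy":0,"dz":0,"yaw":0}]'

```text
t: 6.45
tool_pos: [0.5273, 0.0084, 0.1978]
orientation: [0.147, -3.136, 0.001]
force: [-0.3, -0.5, 0.3]
opening: 0.0463
gripper_force: 0.0
```

```bash
python3 st.py; python3 look.py w2
python3 - <<'E'
import cv2
a=cv2.imread("pics/w2.png")[60:480,120:520];cv2.imwrite("pics/w2c.png",cv2.resize(a,(0,0),fx=1.4,fy=1.4))
E
```

```text
t 6.45 case [-72.0281  -0.4237 197.7645] yaw err 0.00025890817654128373 F case [-0.3528 -0.4586  0.2539] open 0.04627900660220335 0.0
6.45 [0.5273 0.0084 0.1978] [[-0.9956 -0.0936 -0.0024]
 [-0.0936  0.9956 -0.0004]
 [ 0.0024 -0.0002 -1.    ]] [-0.0809 -0.0535  1.715  -0.0006  1.4825 -1.7454] [-0.0709 -0.0016  0.1978] [-0.3084 -0.4895  0.2539] 0.04627900660220335
(-0.105, -0.155, 0.1105) [109.8925 203.4013]
(-0.105, 0.155, 0.1105) [530.9235 203.7546]
(-0.07, 0, 0.1385) [320.4481 260.2311]
(-0.127, -0.12, 0.1465) [127.2423 175.7934]
```

View pics/w2c.png

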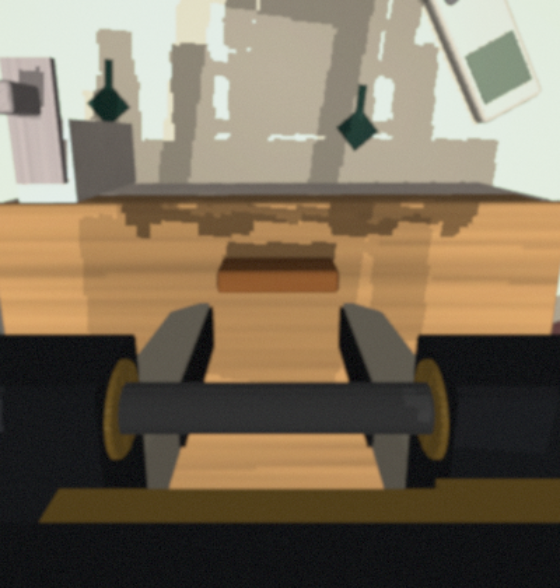

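Call:
carry_out --moves '[{"jaw":0.09,"dx":0,"dy":0,"dz":0,"yaw":0},{"jaw":0.09,"dx":0,"dy":0,"dz":0.01,"yaw":0},{"jaw":0.09,"dx":0,"dy":0,"dz":0.02,"yaw":0},{"jaw":0.09,"dx":0,"dy":0,"dz":0.03,"yaw":0},{"jaw":0.09,"dx":0,"dy":0,"dz":0.015,"yaw":0},{"jaw":0.09,"dx":0,"dy":0,"dz":0.005,"yaw":0},{"jaw":0.09,"dx":0,"dy":0,"dz":0,"yaw":0}]'

```text
t: 7.38
tool_pos: [0.5282, 0.0086, 0.1187]
orientation: [0.146, -3.138, 0.0]
force: [-0.6, 0.6, 0.3]
opening: 0.0902
gripper_force: 0.0
```

```bash
python3 st.py
```

```text
t 7.375 case [-71.1719  -0.2978 118.6729] yaw err -0.00036303592023977094 F case [-0.5618  0.6128  0.3476] open 0.09024269482108135 0.0
```

Call:
carry_out --grip_force 25 --moves '[{"jaw":0.05,"dx":0,"dy":0,"dz":0.001,"yaw":0},{"jaw":0.05,"dx":0,"dy":0,"dz":0,"yaw":0},{"jaw":0.05,"dx":0,"dy":0,"dz":0,"yaw":0},{"jaw":0.05,"dx":0,"dy":0,"dz":0,"yaw":0},{"jaw":0.05,"dx":0,"dy":0,"dz":0,"yaw":0}]'

```text
t: 8.0
tool_pos: [0.5283, 0.0092, 0.118]
orientation: [-0.147, 3.138, 0.001]
force: [-1.1, 3.4, 1.6]
opening: 0.0599
gripper_force: 25.0
```

```bash
python3 st.py
python3 - <<'E'
import numpy as np
h=np.array([-175,112-6.5]);
for a in np.arange(0,.29,.02):
    c,s=np.cos(a),np.sin(a)
    # pinch point: grasp point offset 19 above TCP
    g=np.array([-175,106+19]);print(round(a,2),np.round([g[0]*c+g[1]*s-g[0],g[1]*c-g[0]*s-g[1]],1))
E
```

```text
t 8.0 case [-70.9824   0.2821 117.9953] yaw err -3.3598476148963274e-05 F case [-0.7909  3.5195  1.6079] open 0.059947818344280875 25.000994503498077
0.0 [0. 0.]
0.02 [2.5 3.5]
0.04 [5.1 6.9]
0.06 [ 7.8 10.3]
0.08 [10.5 13.6]
0.1 [13.4 16.8]
0.12 [16.2 20.1]
0.14 [19.2 23.2]
0.16 [22.2 26.3]
0.18 [25.2 29.3]
0.2 [28.3 32.3]
0.22 [31.5 35.2]
0.24 [34.7 38. ]
0.26 [38.  40.8]
0.28 [41.4 43.5]
```

Call:
carry_out --moves '[{"jaw":0.05,"dx":-0.0036,"dy":0,"dz":-0.0052,"yaw":0},{"jaw":0.05,"dx":-0.0038,"dy":0,"dz":-0.0051,"yaw":0},{"jaw":0.05,"dx":0,"dy":0,"dz":0,"yaw":0}]'

```text
t: 8.38
tool_pos: [0.5353, 0.0098, 0.1279]
orientation: [0.147, -3.137, -0.001]
force: [-1.5, 6.1, -4.1]
opening: 0.0598
gripper_force: 25.0
```

Call:
carry_out --moves '[{"jaw":0.05,"dx":-0.0039,"dy":0,"dz":-0.005,"yaw":0},{"jaw":0.05,"dx":-0.0041,"dy":0,"dz":-0.0048,"yaw":0},{"jaw":0.05,"dx":-0.0042,"dy":0,"dz":-0.0047,"yaw":0},{"jaw":0.05,"dx":0,"dy":0,"dz":0,"yaw":0}]'

```text
t: 8.88
tool_pos: [0.5475, 0.011, 0.1426]
orientation: [0.147, -3.137, -0.001]
force: [-1.8, 5.9, -2.5]
opening: 0.0595
gripper_force: 25.0
```

```bash
python3 st.py
```

```text
t 8.875 case [-51.6575   0.3365 142.5881] yaw err -9.381256975124486e-06 F case [-1.2363  6.0559 -2.5363] open 0.05951342030948661 24.99704271554947
```

Call:
carry_out --moves '[{"jaw":0.05,"dx":-0.0044,"dy":0,"dz":-0.0046,"yaw":0},{"jaw":0.05,"dx":-0.0044,"dy":0,"dz":-0.0045,"yaw":0},{"jaw":0.05,"dx":-0.003,"dy":0,"dz":-0.003,"yaw":0}]'

```text
t: 9.25
tool_pos: [0.5587, 0.0121, 0.154]
orientation: [0.147, -3.136, -0.001]
force: [-2.1, 6.0, -6.8]
opening: 0.0597
gripper_force: 25.0
```

Call:
carry_out --moves '[{"jaw":0.05,"dx":-0.0008,"dy":0,"dz":-0.0007,"yaw":0},{"jaw":0.05,"dx":-0.0008,"dy":0,"dz":-0.0007,"yaw":0}]'

```text
t: 9.5
tool_pos: [0.56, 0.0122, 0.1551]
orientation: [0.147, -3.135, -0.001]
force: [-2.5, 5.2, -5.5]
opening: 0.0599
gripper_force: 25.0
```

```bash
python3 st.py
```

```text
t 9.5 case [-39.1345   0.3779 155.141 ] yaw err 5.217388970560344e-05 F case [-2.0544  5.3841 -5.4801] open 0.05989105269938318 24.994865655899048
```

Call:
carry_out --moves '[{"jaw":0.05,"dx":-0.0008,"dy":0,"dz":-0.0007,"yaw":0},{"jaw":0.05,"dx":-0.0008,"dy":0,"dz":-0.0007,"yaw":0}]'

```text
t: 9.75
tool_pos: [0.5615, 0.0124, 0.1565]
orientation: [0.147, -3.135, -0.001]
force: [-2.9, 6.3, -5.0]
opening: 0.0598
gripper_force: 25.0
```

Call:
carry_out --moves '[{"jaw":0.05,"dx":-0.0005,"dy":0,"dz":-0.0005,"yaw":0},{"jaw":0.05,"dx":-0.0003,"dy":0,"dz":-0.0003,"yaw":0}]'

```text
t: 10.0
tool_pos: [0.5624, 0.0124, 0.1573]
orientation: [0.147, -3.135, -0.002]
force: [-2.5, 6.4, -6.9]
opening: 0.0599
gripper_force: 25.0
```

Call:
carry_out --moves '[{"jaw":0.05,"dx":0,"dy":0,"dz":0,"yaw":0},{"jaw":0.09,"dx":0,"dy":0,"dz":0,"yaw":0},{"jaw":0.09,"dx":0,"dy":0,"dz":0,"yaw":0},{"jaw":0.09,"dx":0,"dy":0,"dz":0,"yaw":0},{"jaw":0.09,"dx":0,"dy":0,"dz":-0.02,"yaw":0},{"jaw":0.09,"dx":0,"dy":0,"dz":-0.05,"yaw":0},{"jaw":0.0,"dx":0.035,"dy":-0.02,"dz":0,"yaw":0},{"jaw":0.0,"dx":0.04,"dy":-0.02,"dz":0,"yaw":0}]'

```text
t: 11.0
tool_pos: [0.4928, -0.0355, 0.2309]
orientation: [-0.148, 3.135, -0.002]
force: [-0.0, 0.1, 0.2]
opening: 0.0742
gripper_force: 0.0
```

Call:
carry_out --moves '[{"jaw":0.0,"dx":0,"dy":0,"dz":0,"yaw":0},{"jaw":0.0,"dx":0,"dy":0,"dz":0,"yaw":0},{"jaw":0.0,"dx":0,"dy":0,"dz":0,"yaw":0},{"jaw":0.0,"dx":0,"dy":0,"dz":0,"yaw":0}]'

```text
t: 11.5
tool_pos: [0.4929, -0.0345, 0.2282]
orientation: [0.147, -3.138, -0.0]
force: [-0.5, 0.5, 0.2]
opening: 0.0348
gripper_force: 0.0
```

```bash
python3 st.py; python3 look.py w3;python3 - <<'E'
from h import *
p=(.599,.0155,.0935);d=np.load("w3.npz");m=dict(camera_matrix=d["K"],view=d["V"])
for a in(0,.2,.247,.28):
  c,s=np.cos(a),np.sin(a)
  for y in(-.155,.155):
    X,Zz=-.21,.098; print(a,y,proj(m,c2w(p,(.105+X*c+Zz*s,y,.0125+Zz*c-X*s))))
E
```

```text
t 11.5 case [-110.2998  -39.9178  228.2148] yaw err 0.00037647611848365403 F case [-0.4576  0.5147  0.2125] open 0.0348215822317566 0.0
11.5 [ 0.4929 -0.0345  0.2282] [[-0.9956 -0.0937 -0.0001]
 [-0.0937  0.9956  0.0001]
 [ 0.0001  0.0001 -1.    ]] [-0.1738 -0.1634  1.7613  0.0001  1.5437 -1.8385] [-0.1092 -0.0411  0.2282] [-0.5037  0.4698  0.2125] 0.0348215822317566
(-0.105, -0.155, 0.1105) [183.7931 243.2761]
(-0.105, 0.155, 0.1105) [549.0053 243.6503]
(-0.07, 0, 0.1385) [369.5652 294.8149]
(-0.127, -0.12, 0.1465) [210.293  226.4054]
0 -0.155 [182.5828 244.5833]
0 0.155 [547.4542 244.8522]
0.2 -0.155 [165.7166 288.1239]
0.2 0.155 [576.2344 288.4674]
0.247 -0.155 [161.735  300.9837]
0.247 0.155 [583.0243 301.3486]
0.28 -0.155 [158.9678 310.6105]
0.28 0.155 [587.7421 310.9913]
```

View pics/w3.png

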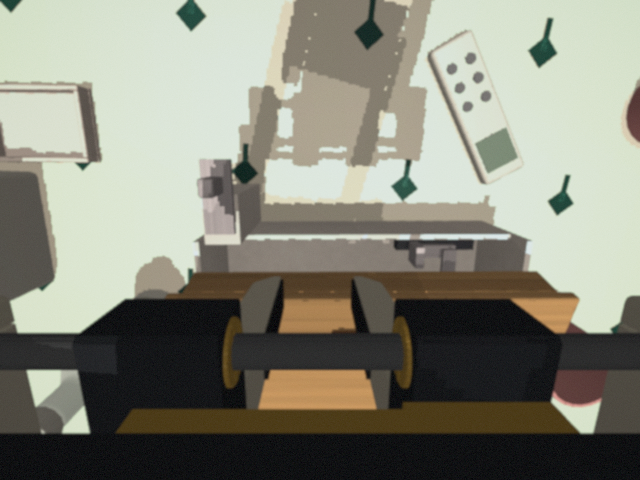

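Call:
carry_out --moves '[{"jaw":0.0,"dx":0.002,"dy":0,"dz":0,"yaw":0},{"jaw":0.0,"dx":0,"dy":0,"dz":0.03,"yaw":0},{"jaw":0.0,"dx":0,"dy":0,"dz":0.04,"yaw":0},{"jaw":0.0,"dx":0,"dy":0,"dz":0.03,"yaw":0},{"jaw":0.0,"dx":0,"dy":0,"dz":0.025,"yaw":0},{"jaw":0.0,"dx":0,"dy":0,"dz":0.012,"yaw":0},{"jaw":0.0,"dx":0,"dy":0,"dz":0.005,"yaw":0},{"jaw":0.0,"dx":0,"dy":0,"dz":0,"yaw":0}]'

```text
t: 12.55
tool_pos: [0.4908, -0.0352, 0.0867]
orientation: [-0.146, 3.138, -0.0]
force: [0.4, -0.2, 0.8]
opening: 0.0005
gripper_force: 0.0
```

```bash
python3 st.py
```

```text
t 12.55 case [-112.4243  -40.3411   86.6966] yaw err -0.00029773288171246193 F case [ 0.3652 -0.1851  0.8415] open 0.0005102003737275034 0.0
```

Call:
carry_out --moves '[{"jaw":0.0,"dx":-0.004,"dy":0,"dz":0.002,"yaw":0},{"jaw":0.0,"dx":-0.004,"dy":0,"dz":0,"yaw":0},{"jaw":0.0,"dx":-0.003,"dy":0,"dz":0,"yaw":0},{"jaw":0.0,"dx":-0.003,"dy":0,"dz":0,"yaw":0},{"jaw":0.0,"dx":0,"dy":0,"dz":0,"yaw":0}]'

```text
t: 13.18
tool_pos: [0.5046, -0.0338, 0.0842]
orientation: [-0.146, 3.138, 0.0]
force: [0.8, 0.0, -0.6]
opening: 0.0006
gripper_force: 0.0
```

```bash
python3 st.py
```

```text
t 13.175 case [-98.6169 -40.2308  84.1668] yaw err -0.00026091691390425775 F case [ 0.8314 -0.0564 -0.5588] open 0.0006428591087880348 0.0
```

Call:
carry_out --moves '[{"jaw":0.0,"dx":0,"dy":0.004,"dz":0,"yaw":0},{"jaw":0.0,"dx":0,"dy":0.004,"dz":0,"yaw":0},{"jaw":0.0,"dx":0,"dy":0.004,"dz":0,"yaw":0},{"jaw":0.0,"dx":0,"dy":0.004,"dz":0,"yaw":0},{"jaw":0.0,"dx":0,"dy":0.002,"dz":0,"yaw":0},{"jaw":0.0,"dx":0,"dy":0.002,"dz":0,"yaw":0}]'

```text
t: 13.92
tool_pos: [0.5025, -0.0137, 0.0841]
orientation: [0.147, -3.138, 0.0]
force: [-0.2, 0.8, 0.3]
opening: 0.0004
gripper_force: 0.0
```

Call:
carry_out --moves '[{"jaw":0.0,"dx":0,"dy":0.002,"dz":0,"yaw":0},{"jaw":0.0,"dx":0,"dy":0.002,"dz":0,"yaw":0},{"jaw":0.0,"dx":0,"dy":0.002,"dz":0,"yaw":0},{"jaw":0.0,"dx":0,"dy":0.002,"dz":0,"yaw":0}]'

```text
t: 14.42
tool_pos: [0.5018, -0.0058, 0.0841]
orientation: [0.146, -3.138, 0.0]
force: [-0.1, 0.7, 0.4]
opening: 0.0004
gripper_force: 0.0
```

Call:
carry_out --moves '[{"jaw":0.0,"dx":0,"dy":0.002,"dz":0,"yaw":0},{"jaw":0.0,"dx":0,"dy":0.002,"dz":0,"yaw":0},{"jaw":0.0,"dx":0,"dy":0.002,"dz":0,"yaw":0}]'

```text
t: 14.8
tool_pos: [0.5012, 0.0002, 0.0841]
orientation: [0.146, -3.138, 0.0]
force: [-0.3, -0.6, 0.3]
opening: 0.0005
gripper_force: 0.0
```

```bash
python3 st.py
```

```text
t 14.8 case [-98.8486  -6.1253  84.1125] yaw err -0.0003261659577710463 F case [-0.3245 -0.5261  0.2867] open 0.0004737546165758989 0.0
```

Call:
carry_out --moves '[{"jaw":0.0,"dx":0,"dy":0.002,"dz":0,"yaw":0},{"jaw":0.0,"dx":0,"dy":0.002,"dz":0,"yaw":0},{"jaw":0.0,"dx":0,"dy":0.002,"dz":0,"yaw":0},{"jaw":0.0,"dx":0,"dy":0.002,"dz":0,"yaw":0}]'

```text
t: 15.3
tool_pos: [0.5005, 0.0082, 0.0841]
orientation: [-0.146, 3.138, -0.0]
force: [-0.3, -0.1, 0.0]
opening: 0.0004
gripper_force: 0.0
```

Call:
carry_out --moves '[{"jaw":0.0,"dx":0,"dy":0.002,"dz":0,"yaw":0},{"jaw":0.0,"dx":0,"dy":0.002,"dz":0,"yaw":0},{"jaw":0.0,"dx":0,"dy":0.002,"dz":0,"yaw":0}]'

```text
t: 15.68
tool_pos: [0.4999, 0.0141, 0.0841]
orientation: [0.146, -3.138, -0.0]
force: [0.4, -0.0, -0.7]
opening: 0.0005
gripper_force: 0.0
```

Call:
carry_out --moves '[{"jaw":0.0,"dx":0,"dy":0.002,"dz":0,"yaw":0},{"jaw":0.0,"dx":0,"dy":0.002,"dz":0,"yaw":0},{"jaw":0.0,"dx":0,"dy":0.002,"dz":0,"yaw":0}]'

```text
t: 16.05
tool_pos: [0.4993, 0.0201, 0.0841]
orientation: [0.146, -3.138, 0.0]
force: [0.1, 0.2, -0.7]
opening: 0.0004
gripper_force: 0.0
```

Call:
carry_out --moves '[{"jaw":0.0,"dx":0,"dy":0.002,"dz":0,"yaw":0},{"jaw":0.0,"dx":0,"dy":0.002,"dz":0,"yaw":0}]'

```text
t: 16.3
tool_pos: [0.4989, 0.0241, 0.0841]
orientation: [0.146, -3.138, 0.0]
force: [0.3, 0.4, 0.2]
opening: 0.0006
gripper_force: 0.0
```

Call:
carry_out --moves '[{"jaw":0.0,"dx":0,"dy":0.002,"dz":0,"yaw":0},{"jaw":0.0,"dx":0,"dy":0.002,"dz":0,"yaw":0}]'

```text
t: 16.55
tool_pos: [0.4986, 0.0281, 0.0841]
orientation: [0.146, -3.138, -0.0]
force: [-0.2, 0.7, 0.4]
opening: 0.0005
gripper_force: 0.0
```

Call:
carry_out --moves '[{"jaw":0.0,"dx":0,"dy":0.002,"dz":0,"yaw":0},{"jaw":0.0,"dx":0,"dy":0.002,"dz":0,"yaw":0}]'

```text
t: 16.8
tool_pos: [0.4982, 0.0321, 0.0841]
orientation: [0.146, -3.138, 0.0]
force: [0.6, 0.3, 0.4]
opening: 0.0003
gripper_force: 0.0
```

```bash
python3 st.py
```

```text
t 16.8 case [-98.8064  25.8904  84.1365] yaw err -0.00029059355504648665 F case [0.6534 0.2282 0.435 ] open 0.00028686609775453026 0.0
```

Call:
carry_out --moves '[{"jaw":0.0,"dx":0,"dy":0.002,"dz":0,"yaw":0},{"jaw":0.0,"dx":0,"dy":0.002,"dz":0,"yaw":0}]'

```text
t: 17.05
tool_pos: [0.4978, 0.036, 0.0841]
orientation: [0.146, -3.138, -0.0]
force: [0.1, 0.8, -0.1]
opening: 0.0003
gripper_force: 0.0
```

Call:
carry_out --moves '[{"jaw":0.0,"dx":0,"dy":0.002,"dz":0,"yaw":0},{"jaw":0.0,"dx":0,"dy":0.002,"dz":0,"yaw":0}]'

```text
t: 17.3
tool_pos: [0.4975, 0.0399, 0.0842]
orientation: [0.146, -3.138, 0.0]
force: [-1.9, -3.1, 1.0]
opening: 0.0007
gripper_force: 1.5
```

```bash
python3 st.py
python3 - <<'E'
from h import *
p=(.599,.0155,.0935);d=np.load("w3.npz");m=dict(camera_matrix=d["K"],view=d["V"])
for y in(0,.03,.04,.05,.06,.07): print(y,proj(m,c2w(p,(-.099,y,.098))),proj(m,c2w(p,(-.079,y,.098))),proj(m,c2w(p,(-.099,y,.072))))
a=cv2.imread("pics/w3.png").mean(2)
for r in (246,250,254,258,262,266): print(r,a[r,390:480:2].astype(int).tolist())
E
```

```text
t 17.3 case [-98.8165  33.7883  84.1525] yaw err -0.0002818140146359366 F case [-2.1837 -2.9535  1.0311] open 0.0007482831645048217 1.5002715745549722
0 [362.8248 247.7063] [362.079  269.0785] [359.372 240.671]
0.03 [396.5721 247.7314] [395.2858 269.1048] [390.5599 240.6937]
0.04 [407.8224 247.7398] [406.3559 269.1136] [400.9568 240.7013]
0.05 [419.0732 247.7482] [417.4265 269.1224] [411.3542 240.7088]
0.06 [430.3246 247.7565] [428.4977 269.1311] [421.7521 240.7164]
0.07 [441.5766 247.7649] [439.5694 269.1399] [432.1506 240.724 ]
246 [124, 115, 63, 34, 43, 49, 43, 43, 33, 49, 63, 66, 69, 77, 86, 87, 92, 105, 108, 108, 109, 108, 108, 107, 109, 109, 107, 109, 108, 101, 96, 106, 103, 64, 45, 46, 44, 44, 46, 45, 41, 65, 119, 109, 88]
250 [125, 123, 119, 104, 100, 101, 100, 101, 98, 87, 67, 66, 68, 140, 195, 197, 194, 168, 120, 115, 116, 115, 114, 116, 113, 93, 74, 89, 98, 102, 101, 101, 102, 100, 111, 110, 110, 109, 109, 112, 115, 116, 125, 102, 86]
254 [124, 123, 127, 124, 127, 125, 125, 122, 122, 98, 66, 65, 67, 105, 132, 130, 129, 119, 113, 112, 115, 110, 113, 110, 106, 88, 80, 106, 114, 112, 116, 116, 116, 120, 127, 130, 126, 125, 123, 127, 128, 126, 123, 95, 84]
258 [126, 125, 124, 124, 127, 124, 124, 123, 122, 92, 66, 68, 69, 105, 119, 119, 120, 117, 122, 120, 122, 123, 124, 124, 118, 103, 83, 112, 111, 114, 114, 113, 113, 124, 130, 127, 131, 127, 124, 125, 127, 128, 118, 88, 85]
262 [121, 124, 125, 124, 127, 124, 124, 127, 124, 118, 92, 64, 70, 105, 116, 116, 113, 118, 124, 126, 125, 126, 125, 126, 126, 103, 81, 95, 90, 91, 91, 93, 98, 117, 127, 130, 128, 127, 127, 129, 129, 128, 112, 88, 87]
266 [124, 125, 126, 123, 123, 125, 124, 122, 120, 123, 119, 111, 86, 87, 91, 89, 92, 114, 125, 123, 125, 121, 122, 123, 124, 93, 77, 90, 88, 88, 90, 92, 97, 121, 126, 128, 129, 125, 126, 127, 129, 126, 104, 84, 82]
```

Call:
carry_out --moves '[{"jaw":0.0,"dx":0,"dy":0.002,"dz":0,"yaw":0},{"jaw":0.0,"dx":0,"dy":0.002,"dz":0,"yaw":0}]'

```text
t: 17.55
tool_pos: [0.4966, 0.0434, 0.0839]
orientation: [0.146, -3.137, 0.001]
force: [-2.4, -4.5, 1.6]
opening: 0.0005
gripper_force: 2.0
```

Call:
carry_out --moves '[{"jaw":0.0,"dx":0,"dy":0.002,"dz":0,"yaw":0},{"jaw":0.0,"dx":0,"dy":0.002,"dz":0,"yaw":0}]'

```text
t: 17.8
tool_pos: [0.4961, 0.0474, 0.0838]
orientation: [0.146, -3.137, 0.001]
force: [-2.8, -4.6, 1.3]
opening: 0.0005
gripper_force: 2.0
```

Call:
carry_out --moves '[{"jaw":0.0,"dx":0,"dy":0.002,"dz":0,"yaw":0},{"jaw":0.0,"dx":0,"dy":0.002,"dz":0,"yaw":0}]'

```text
t: 18.05
tool_pos: [0.4956, 0.0514, 0.0837]
orientation: [0.146, -3.136, 0.001]
force: [-2.2, -4.8, 0.6]
opening: 0.0007
gripper_force: 2.0
```

```bash
python3 st.py
```

```text
t 18.05 case [-99.6086  45.3705  83.6999] yaw err -0.0004186605537935262 F case [-2.6525 -4.5419  0.6194] open 0.0006817133604303671 2.037189695811321
```

Call:
carry_out --moves '[{"jaw":0.0,"dx":0,"dy":0.001,"dz":0,"yaw":0},{"jaw":0.0,"dx":0,"dy":0.001,"dz":0,"yaw":0}]'

```text
t: 18.3
tool_pos: [0.4954, 0.0534, 0.0837]
orientation: [0.146, -3.136, 0.001]
force: [-2.3, -4.2, 0.5]
opening: 0.0003
gripper_force: 2.0
```

Call:
carry_out --moves '[{"jaw":0.0,"dx":0,"dy":0.001,"dz":0,"yaw":0},{"jaw":0.0,"dx":0,"dy":0.001,"dz":0,"yaw":0}]'

```text
t: 18.55
tool_pos: [0.4952, 0.0553, 0.0837]
orientation: [0.146, -3.136, 0.001]
force: [-2.7, -4.3, -0.0]
opening: 0.0004
gripper_force: 2.0
```

```bash
python3 st.py
```

```text
t 18.55 case [-99.6539  49.3495  83.6506] yaw err -0.00039631069588769163 F case [-3.1046 -4.0745 -0.02  ] open 0.00036055168698200673 2.0011596872700466
```

Call:
carry_out --moves '[{"jaw":0.0,"dx":0,"dy":-0.012,"dz":0,"yaw":0},{"jaw":0.0,"dx":0.015,"dy":0,"dz":0,"yaw":0},{"jaw":0.0,"dx":0,"dy":0,"dz":-0.03,"yaw":0},{"jaw":0.0,"dx":0,"dy":0,"dz":-0.06,"yaw":0},{"jaw":0.09,"dx":0,"dy":0,"dz":-0.06,"yaw":0},{"jaw":0.09,"dx":-0.03,"dy":-0.012,"dz":0,"yaw":0},{"jaw":0.09,"dx":-0.03,"dy":-0.013,"dz":0,"yaw":0},{"jaw":0.09,"dx":-0.018,"dy":-0.012,"dz":0,"yaw":0}]'

```text
t: 19.55
tool_pos: [0.5647, 0.0121, 0.2344]
orientation: [-0.146, 3.137, 0.0]
force: [0.0, -0.5, 0.4]
opening: 0.0359
gripper_force: 0.0
```

Call:
carry_out --moves '[{"jaw":0.09,"dx":0,"dy":0,"dz":0,"yaw":0},{"jaw":0.09,"dx":0,"dy":0,"dz":0,"yaw":0},{"jaw":0.09,"dx":0,"dy":0,"dz":0,"yaw":0},{"jaw":0.09,"dx":0,"dy":0,"dz":0,"yaw":0},{"jaw":0.09,"dx":0,"dy":0,"dz":0.02,"yaw":0},{"jaw":0.09,"dx":0,"dy":0,"dz":0.02,"yaw":0},{"jaw":0.09,"dx":0,"dy":0,"dz":0.01,"yaw":0}]'

```text
t: 20.42
tool_pos: [0.5618, 0.013, 0.181]
orientation: [0.146, -3.134, -0.001]
force: [1.0, -0.3, -0.2]
opening: 0.0896
gripper_force: 0.0
```

```bash
python3 st.py
```

```text
t 20.425 case [-37.2952   0.9984 181.0058] yaw err -0.0002509557029085757 F case [ 0.9796 -0.3902 -0.2106] open 0.08961679475247333 0.0
```

Call:
carry_out --grip_force 25 --moves '[{"jaw":0.09,"dx":0,"dy":-0.001,"dz":0.015,"yaw":0},{"jaw":0.09,"dx":0,"dy":0,"dz":0.007,"yaw":0},{"jaw":0.05,"dx":0,"dy":0,"dz":0,"yaw":0},{"jaw":0.05,"dx":0,"dy":0,"dz":0,"yaw":0},{"jaw":0.05,"dx":0,"dy":0,"dz":0,"yaw":0},{"jaw":0.05,"dx":0,"dy":0,"dz":0,"yaw":0}]'

```text
t: 21.18
tool_pos: [0.5637, 0.0126, 0.1628]
orientation: [-0.147, 3.137, 0.002]
force: [0.3, 4.4, 1.4]
opening: 0.0599
gripper_force: 25.0
```

```bash
python3 st.py
python3 - <<'E'
import numpy as np
t=np.r_[.247,.26,.28,.30,np.arange(.34,1.43,.04)]
x=-175*np.cos(t)+115*np.sin(t);z=115*np.cos(t)+175*np.sin(t)
for i in range(1,len(t)):print(round(t[i],3),np.round([x[i]-x[i-1],z[i]-z[i-1],x[i]-x[0],z[i]-z[0]],1))
E
```

```text
t 21.175 case [-35.395    0.4012 162.8111] yaw err -1.798516886007684e-05 F case [0.6613 4.3681 1.3797] open 0.05985803290774449 24.999344050884247
0.26 [2.  1.8 2.  1.8]
0.28 [3.2 2.8 5.2 4.6]
0.3 [3.2 2.7 8.4 7.3]
0.34 [ 6.6  5.2 14.9 12.5]
0.38 [ 6.8  4.9 21.7 17.4]
0.42 [ 7.   4.7 28.7 22.1]
0.46 [ 7.1  4.4 35.8 26.4]
0.5 [ 7.3  4.1 43.1 30.5]
0.54 [ 7.5  3.8 50.6 34.3]
0.58 [ 7.6  3.5 58.2 37.8]
0.62 [ 7.7  3.2 66.  41. ]
0.66 [ 7.9  2.9 73.8 43.8]
0.7 [ 8.   2.6 81.8 46.4]
0.74 [ 8.1  2.2 89.9 48.6]
0.78 [ 8.2  1.9 98.  50.5]
0.82 [  8.2   1.6 106.3  52.1]
0.86 [  8.3   1.2 114.5  53.4]
0.9 [  8.3   0.9 122.9  54.3]
0.94 [  8.4   0.6 131.2  54.9]
0.98 [  8.4   0.2 139.6  55.1]
1.02 [ 8.40e+00 -1.00e-01  1.48e+02  5.50e+01]
1.06 [  8.4  -0.4 156.3  54.6]
1.1 [  8.3  -0.8 164.7  53.8]
1.14 [  8.3  -1.1 173.   52.7]
1.18 [  8.3  -1.4 181.2  51.3]
1.22 [  8.2  -1.8 189.4  49.6]
1.26 [  8.1  -2.1 197.5  47.5]
1.3 [  8.   -2.4 205.6  45.1]
1.34 [  7.9  -2.7 213.5  42.4]
1.38 [  7.8  -3.  221.3  39.3]
1.42 [  7.7  -3.3 229.   36. ]
```

Call:
carry_out --grip_force 25 --moves '[{"jaw":0.07,"dx":0,"dy":0,"dz":0,"yaw":0},{"jaw":0.07,"dx":0,"dy":0,"dz":0.0,"yaw":0},{"jaw":0.07,"dx":0.001,"dy":0,"dz":0.006,"yaw":0},{"jaw":0.05,"dx":0,"dy":0,"dz":0,"yaw":0},{"jaw":0.05,"dx":0,"dy":0,"dz":0,"yaw":0},{"jaw":0.05,"dx":0,"dy":0,"dz":0,"yaw":0}]'

```text
t: 21.92
tool_pos: [0.5618, 0.0124, 0.1554]
orientation: [0.147, -3.137, -0.001]
force: [-1.0, 4.7, -3.9]
opening: 0.0598
gripper_force: 25.0
```

Call:
carry_out --moves '[{"jaw":0.05,"dx":-0.001,"dy":0,"dz":-0.0009,"yaw":0},{"jaw":0.05,"dx":-0.001,"dy":0,"dz":-0.0009,"yaw":0}]'

```text
t: 22.18
tool_pos: [0.5633, 0.0125, 0.1568]
orientation: [0.147, -3.135, -0.001]
force: [-2.4, 5.9, -7.5]
opening: 0.0599
gripper_force: 25.0
```

Call:
carry_out --moves '[{"jaw":0.05,"dx":-0.001,"dy":0,"dz":-0.0009,"yaw":0},{"jaw":0.05,"dx":-0.001,"dy":0,"dz":-0.0009,"yaw":0}]'

```text
t: 22.42
tool_pos: [0.5651, 0.0127, 0.1584]
orientation: [0.147, -3.135, -0.002]
force: [-2.7, 5.1, -7.1]
opening: 0.06
gripper_force: 25.0
```

```bash
python3 st.py
```

```text
t 22.425 case [-34.0499   0.4021 158.3659] yaw err 7.358921246453098e-05 F case [-2.1984  5.295  -7.1027] open 0.060004303673278914 24.995605945587158
```

Call:
carry_out --moves '[{"jaw":0.05,"dx":-0.0012,"dy":0,"dz":-0.001,"yaw":0},{"jaw":0.05,"dx":-0.0012,"dy":0,"dz":-0.001,"yaw":0}]'

```text
t: 22.68
tool_pos: [0.5674, 0.013, 0.1604]
orientation: [0.147, -3.135, -0.002]
force: [-2.2, 4.7, -6.8]
opening: 0.0599
gripper_force: 25.0
```

Call:
carry_out --moves '[{"jaw":0.05,"dx":-0.0012,"dy":0,"dz":-0.001,"yaw":0},{"jaw":0.05,"dx":-0.0012,"dy":0,"dz":-0.001,"yaw":0}]'

```text
t: 22.92
tool_pos: [0.5698, 0.0132, 0.1624]
orientation: [0.147, -3.135, -0.002]
force: [-2.9, 3.7, -7.0]
opening: 0.0597
gripper_force: 25.0
```

Call:
carry_out --moves '[{"jaw":0.05,"dx":-0.002,"dy":0,"dz":-0.0017,"yaw":0},{"jaw":0.05,"dx":-0.002,"dy":0,"dz":-0.0017,"yaw":0}]'

```text
t: 23.18
tool_pos: [0.5739, 0.0136, 0.1657]
orientation: [0.147, -3.135, -0.002]
force: [-1.1, 4.2, -7.6]
opening: 0.0598
gripper_force: 25.0
```

```bash
python3 st.py
```

```text
t 23.175 case [-25.1897   0.4086 165.6824] yaw err 2.168964491100489e-05 F case [-0.6812  4.3243 -7.5522] open 0.05977200288912293 24.995538890361786
```

Call:
carry_out --moves '[{"jaw":0.05,"dx":-0.0034,"dy":0,"dz":-0.0026,"yaw":0},{"jaw":0.05,"dx":-0.0068,"dy":0,"dz":-0.0049,"yaw":0},{"jaw":0.05,"dx":-0.007,"dy":0,"dz":-0.0047,"yaw":0},{"jaw":0.05,"dx":-0.0071,"dy":0,"dz":-0.0044,"yaw":0},{"jaw":0.05,"dx":-0.0073,"dy":0,"dz":-0.0041,"yaw":0}]'

```text
t: 23.8
tool_pos: [0.6055, 0.0166, 0.1864]
orientation: [0.147, -3.134, -0.002]
force: [-2.5, 5.1, -8.1]
opening: 0.0596
gripper_force: 25.0
```

```bash
python3 st.py
```

```text
t 23.8 case [  6.5424   0.5275 186.4072] yaw err 0.00013463133097359192 F case [-2.0167  5.3185 -8.1362] open 0.05958955680765821 24.994601011276245
```

Call:
carry_out --moves '[{"jaw":0.05,"dx":-0.0075,"dy":0,"dz":-0.0038,"yaw":0},{"jaw":0.05,"dx":-0.0076,"dy":0,"dz":-0.0035,"yaw":0},{"jaw":0.05,"dx":-0.0077,"dy":0,"dz":-0.0032,"yaw":0},{"jaw":0.05,"dx":-0.0079,"dy":0,"dz":-0.0029,"yaw":0},{"jaw":0.05,"dx":-0.008,"dy":0,"dz":-0.0026,"yaw":0}]'

```text
t: 24.42
tool_pos: [0.644, 0.0204, 0.2024]
orientation: [0.147, -3.134, -0.002]
force: [-3.3, 4.9, -6.7]
opening: 0.0597
gripper_force: 25.0
```

Call:
carry_out --moves '[{"jaw":0.05,"dx":-0.0081,"dy":0,"dz":-0.0022,"yaw":0},{"jaw":0.05,"dx":-0.0082,"dy":0,"dz":-0.0019,"yaw":0},{"jaw":0.05,"dx":-0.0082,"dy":0,"dz":-0.0016,"yaw":0},{"jaw":0.05,"dx":-0.0083,"dy":0,"dz":-0.0012,"yaw":0},{"jaw":0.05,"dx":-0.0083,"dy":0,"dz":-0.0009,"yaw":0}]'

```text
t: 25.05
tool_pos: [0.6851, 0.0244, 0.2106]
orientation: [0.147, -3.135, -0.002]
force: [-4.5, 5.4, -3.1]
opening: 0.0596
gripper_force: 25.0
```

```bash
python3 st.py
```

```text
t 25.05 case [ 86.5789   0.8035 210.6161] yaw err 0.0004888521807938223 F case [-3.987   5.8091 -3.0538] open 0.0596328232025891 24.995871484279633
```

Call:
carry_out --moves '[{"jaw":0.05,"dx":-0.0084,"dy":0,"dz":-0.0006,"yaw":0},{"jaw":0.05,"dx":-0.0084,"dy":0,"dz":-0.0002,"yaw":0},{"jaw":0.05,"dx":-0.0084,"dy":0,"dz":0.0001,"yaw":0},{"jaw":0.05,"dx":-0.0084,"dy":0,"dz":0.0004,"yaw":0},{"jaw":0.05,"dx":-0.0083,"dy":0,"dz":0.0008,"yaw":0},{"jaw":0.05,"dx":-0.0083,"dy":0,"dz":0.0011,"yaw":0}]'

```text
t: 25.8
tool_pos: [0.7355, 0.0293, 0.2096]
orientation: [0.148, -3.136, -0.002]
force: [-5.1, 5.7, -0.4]
opening: 0.0597
gripper_force: 25.0
```

Call:
carry_out --moves '[{"jaw":0.05,"dx":-0.0083,"dy":0,"dz":0.0014,"yaw":0},{"jaw":0.05,"dx":-0.0082,"dy":0,"dz":0.0018,"yaw":0},{"jaw":0.05,"dx":-0.0081,"dy":0,"dz":0.0021,"yaw":0},{"jaw":0.05,"dx":-0.008,"dy":0,"dz":0.0024,"yaw":0}]'

```text
t: 26.3
tool_pos: [0.7683, 0.0325, 0.2025]
orientation: [0.148, -3.137, -0.002]
force: [-3.2, 6.3, 0.3]
opening: 0.0597
gripper_force: 25.0
```

```bash
python3 st.py
```

```text
t 26.3 case [170.1761   1.0712 202.4571] yaw err 0.0008468457265172202 F case [-2.6486  6.5472  0.2907] open 0.059660465061008944 24.997666776180267
```

Call:
carry_out --moves '[{"jaw":0.05,"dx":-0.0079,"dy":0,"dz":0.0027,"yaw":0},{"jaw":0.05,"dx":-0.0078,"dy":0,"dz":0.003,"yaw":0},{"jaw":0.05,"dx":-0.005,"dy":0,"dz":0.0022,"yaw":0},{"jaw":0.05,"dx":0,"dy":0,"dz":0,"yaw":0},{"jaw":0.09,"dx":0,"dy":0,"dz":0,"yaw":0},{"jaw":0.09,"dx":0,"dy":0,"dz":0,"yaw":0},{"jaw":0.09,"dx":0,"dy":0,"dz":0,"yaw":0},{"jaw":0.09,"dx":0,"dy":0,"dz":0,"yaw":0}]'

```text
t: 27.3
tool_pos: [0.7891, 0.0326, 0.1945]
orientation: [-0.146, 3.138, -0.0]
force: [-0.3, 0.2, 0.7]
opening: 0.0895
gripper_force: 0.0
```

```bash
python3 st.py
```

```text
t 27.3 case [190.8834  -0.7239 194.5457] yaw err -0.000658576650244741 F case [-0.2667  0.2465  0.6932] open 0.08952329453665066 0.0
```

Call:
carry_out --moves '[{"jaw":0.09,"dx":0,"dy":0,"dz":-0.015,"yaw":0},{"jaw":0.09,"dx":0,"dy":0,"dz":-0.02,"yaw":0},{"jaw":0.09,"dx":0,"dy":0,"dz":-0.02,"yaw":0},{"jaw":0.09,"dx":0,"dy":0,"dz":-0.025,"yaw":0},{"jaw":0.09,"dx":0,"dy":0,"dz":-0.025,"yaw":0},{"jaw":0.09,"dx":0,"dy":0,"dz":0,"yaw":0},{"jaw":0.09,"dx":0,"dy":0,"dz":0,"yaw":0}]'

```text
t: 28.18
tool_pos: [0.7891, 0.033, 0.2993]
orientation: [-0.146, 3.138, -0.0]
force: [-0.4, 0.5, -0.6]
opening: 0.0903
gripper_force: 0.0
```

```bash
python3 st.py
python3 - <<'E'
from h import *
im=read_camera("scene")[:,:,::-1];cv2.imwrite("pics/s2.png",im[120:400,180:460]);
cv2.imwrite("pics/s2.png",cv2.resize(im[120:400,180:460],(0,0),fx=2,fy=2))
E
```

```text
t 28.175 case [190.9399  -0.3254 299.3287] yaw err -0.0003136081934723145 F case [-0.338   0.5255 -0.612 ] open 0.09026646340993373 0.0
```

View pics/s2.png

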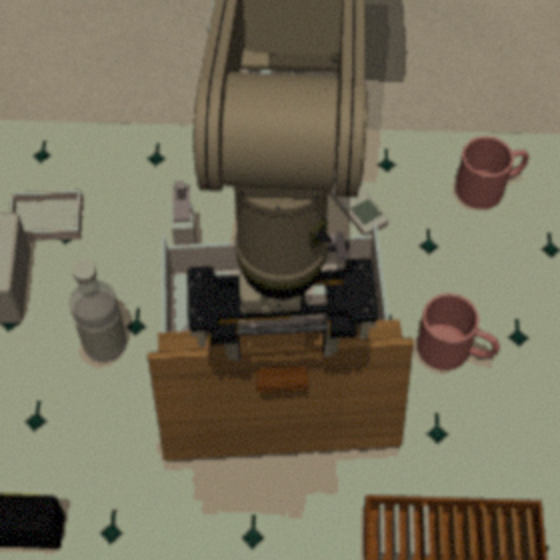

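The lid stands upright: its top edge is at crop rows 335–345 and the handle faces the rear at (283, 378). The bolt is drawn back at (183, 210), the gripper is clear above the lid, and the other things have not moved.

```bash
python3 -c "
from plant import *
print(close_job())"
```

```text
the job is handed in; nothing more can be done
None
```

The first-aid box is open: the bolt is fully back, the catch was pushed aside to the left, the lid stands at about 1.4 rad (estimated from the arm's position), the gripper is clear, and the job is handed in, though no verdict came back.

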